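# Open the sprung specimen case and hold its lid

### The job

The lid of the specimen case is locked: with the mallet in hand, knock the sprung lock pin on the case's side fully down so that the lid pops loose (do not touch the pin with the fingers), then put the mallet back down on the bench. Lift the lid by its bar past its balance point, without letting it swing up to its stop, then lower it to just below the balance point, where it would fall shut if let go, and finish there: your program ends while the gripper is still holding the lid steady. Leave the microscope, the jar and the pencil cup where they are.

Things in the scene. Friction and masses are not known exactly. Their poses are not given: they have to be found in the camera images.
- case: white steel specimen case fixed to the bench, 190 (x) x 260 (y) x 110 mm tall, origin under its centre, its front faces its own -x, z up. On its +y side stands an aluminium lock post, 94 x 44 mm and 118 mm tall, with the lock pin on top, centred 57 mm to +x and 152 mm to +y of the origin. The lid is a plate 6 mm thick, with a rim along the front edge 16 mm wide whose top is 130 mm above the bench when closed.
- lid_hinge (a point): middle of the lid's hinge line: on the case's far (+x) rim, 95 mm to +x of the case's origin, 110 mm above the bench; the hinge runs along the case's y
- lid_bar (a point): middle of the lid's grab bar, a round steel bar 12 mm thick and 110 mm long along the case's y. Closed, it is 210 mm to -x of the hinge line and 45 mm above it (20 mm in front of the lid's front edge, 155 mm above the bench), with free space around; its two stays are at its ends. It turns with the lid.
- lid (a joint): opening angle of the lid, rad: 0 closed, stop at 1.25. A hinge spring carries most of its 0.95 kg. It balances at 0.85 rad (49 degrees): below that it falls shut (and then locks again), above that the spring takes it up to the stop. Raising or holding it by the bar takes at most 1.5 N. While the lock pin has not been knocked down it is locked (at about 0.01 to 0.02); once released, a sprung plunger pops it up and it comes to rest at about 0.08 rad.
- pin_top (a point): centre of the top of the lock pin's flat steel head (28 mm across), 160 mm above the bench when the pin is up and 42 mm above the lock post
- lock_pin (a joint): how far the lock pin is pushed down, m: 0 up, 0.016 fully down at its stop; the spring pushes back with 4.5 N at the top and 9.5 N fully down. The lock lets go at about 0.010. After the blow it springs back to about 0.010 and stays there while the lid is open.
- mallet_handle (a point): point on the axis of the mallet's handle to grip, 55 mm from the head's axis. The mallet (about 0.37 kg) has an upright black rubber head, a cylinder 56 mm across and 70 mm tall, standing on one striking face; the wooden handle, 22 mm wide and 26 mm tall, runs level along the mallet's -x, its axis 35 mm above the bench, from the head to 170 mm from the head's axis. Axes are the mallet's, z up.
- mallet_face (a point): centre of the mallet's lower striking face, 55 mm to +x of and 35 mm below mallet_handle in the mallet's axes
- jar: closed amber glass jar, 56 mm across, 85 mm tall; origin under its centre; a bystander
- pencil_cup: grey cup with two pencils, 68 mm across, 90 mm tall (pencils to 150); origin under its centre; a bystander
- microscope: white bench microscope with black eyepieces, base 200 x 150 mm, about 310 mm tall; origin under the centre of its base; a bystander
Not all that is in view belongs to the job. What is shaped like the part that bears mallet_handle but purple or turquoise is not meant.

How it is judged:
On the way, in this order (a step that is already met when the one before it is completed fails the run):
1. the lock pin is knocked down (at least 12 mm of its 16) by the mallet (value of joint lock_pin above 0.012 m and contact force between mallet and lock_pin above 1 N).
2. the mallet is out of the hand, down on the bench (contact force between the fingers and mallet below 0.1 N and height (world z) of mallet_handle below 0.06 m), for 0.2 s.
3. the lid is raised past its balance point (over 0.89 rad) (value of joint lid above 0.89 rad), for 0.1 s.
At the end, for the whole second after the job is handed in: the lid stands still between 0.62 and 0.81 rad (just below its balance point at 0.85), held by the gripper's fingers alone (contact force over 0.15 N) and not propped by the mallet, and the mallet lies or stands on the bench (handle and face below 60 mm) (value of joint lid between 0.62 and 0.81 rad and velocity of joint lid between -0.08 and 0.08 rad/s and contact force between the fingers and lid above 0.15 N and contact force between mallet and lid below 0.1 N and height (world z) of each of mallet_handle, mallet_face below 0.06 m); the arm keeps its last pose, push and grip.
It fails at once if the fingers touch the lock pin (contact force between the fingers and lock_pin above 1 N).
It fails at once if the lid swings up to its stop (over 1.2 rad) (value of joint lid above 1.2 rad).
It fails at once if a bystander is moved more than 30 mm or tipped (distance of any of jar, pencil_cup, microscope from where it was at the start of the episode above 0.03 m or angle between any of jar, pencil_cup, microscope's own z axis and vertical above 0.3 rad).
It also fails if it takes over 54 s, if anything falls off the work surface, if the arm or the gripper's body presses on something with over 40 N, if the wrist force passes 120 N, or if a joint passes its speed limit or range.

### The arm

A 6-joint arm with a two-finger parallel gripper is mounted at the origin on the work surface. World frame = base frame: x ahead of the robot, y to its left, z up, the work surface at z = 0. Lengths are in m, angles in rad, forces in N, time in s.
With the tool pointing down it reaches from about 0.35 to 0.85 m from the base axis. Payload 8.1 kg.
Tool frame: the origin (TCP) lies on the centre line of the jaws, within the pads' length; the fingertips stand robot.tip_extent ahead of it and the grasp point (between the pads) lies 11 mm behind it (robot.tip_extent is the distance from the TCP to the fingertips, in m); y points along the fingers, z is the direction in which the jaws open and shut, and the axes are right-handed (so a half turn about y gives the same grasp; the last joint's range is limited). The gripper opens to 93 mm and grips with 3 to 60 N. Pads are 15 mm wide; open, the fingers measure 128 mm over their backs; the gripper's body (75 mm by 188 mm) begins 65 mm behind the grasp point.
Start: joints at [-1.187, 0.13, 1.488, -0, 1.523, -0.085], TCP at [0.271, -0.535, 0.227] pointing down, gripper open.
Joint ranges: [-2.96, 2.96], [-0.89, 2.26], [0.02, 2.5], [-1.34, 4.48], [0, 2.73], [-2.66, 2.66]. Speed limits (rad/s): [2.39, 2.39, 2.79, 3.14, 3.14, 3.14].

### API

Orientations are given as a rotation vector (axis times angle).
In Python, from plant import monitor, optics, robot gives the robot as it stands.
- The arm moves only by the shell command python3 -m inch 'ROWS' [OPENING] [FORCE]. ROWS is JSON, a list that holds one entry, the list of rows, each a list of 6 numbers: the shift along the tool's x, y, z in mm, then the turn, a rotation vector about the tool's x, y, z in rad. A call has 1 to 8 rows; each row shifts and turns the commanded pose from where the row before left it, along the tool's axes as they then stand; what a row does not reach is not made up. A row lasts 1/8 s, in which the tool goes at most 62.5 mm and 10.7 degrees, less where a joint would pass 70% of its speed; a pose out of reach is approached as far as the arm can. A call is refused whole if a number of a shift passes 62.5 or a number of a turn 0.188, either way. A call with a gripper value outside its range is refused whole. OPENING is the finger opening in mm, from 0 to 93, set as the call begins (- or left out, the last holds). The fingers move at their own pace and stop on an object; FORCE is the grip in N (left out, the last holds). Time passes only in rows, so rows that do not move let the fingers close. It gives the time, the measured TCP pose, the force and the opening at its end, in the units of the state.
- monitor.read_state(): the state, without advancing time (a new reading comes with each control period).
- optics.read_camera(name): name is "side" or "top"; returns a dict with "image" (480x640x3 uint8, blue, green, red), "fx", "fy", "cx", "cy" (pixels), "rvec" (rotation vector, rad) and "tvec" (3), from world to camera coordinates, as OpenCV has them. Camera axes: x right, y down, z forward; pixel columns grow to the right and rows downward; lengths in m; the calibration is good to about 2 mm. A picture is of the moment at which its call begins. There is no depth.
- robot.close_job(): hands the job in, once; it reports no verdict.
The state is a dict: "t": time; "q": joint angles; "dq": joint speeds; "joint_torque": joint torques, N m; "tool_pos": TCP position; "orientation": TCP orientation; "force": force on the tool from outside, world axes, zero at the start; "wrist_torque": the same for the moment, N m; "opening": finger opening in m.
Only numpy, scipy, OpenCV 4.12 (cv2) and the standard library are available. Lean on these libraries where they do the work, as an engineer would, in place of code of your own. Each camera call takes 0.05 s, during which the arm holds its last target.

## Working session

There is one attempt and no reset: what is moved stays moved. The work goes in short steps, Python scripts to look and compute and a shell command to move; the robot and the scene stay as the last step left them, time stands still between calls to the robot, and variables do not carry over. Pictures are saved under pics/ and viewed, and the job is handed in when it is done.

```bash
ls; mkdir -p pics; python3 - <<'E'
from plant import monitor, optics, robot
import cv2
print(monitor.read_state(), robot.tip_extent)
for n in("side","top"):
    d=optics.read_camera(n); cv2.imwrite(f"pics/{n}0.png",d["image"])
    print(n,{k:d[k] for k in d if k!="image"})
E
```

```text
pics
{'t': 0.0, 'q': array([-1.18741044e+00,  1.31164456e-01,  1.48927788e+00, -4.15485240e-05,
        1.52300460e+00, -8.54003080e-02]), 'dq': array([ 0.00024566, -0.00027166, -0.00121712,  0.00082599,  0.00024772,
       -0.00200631]), 'joint_torque': array([ 1.07108826e-03, -5.59840572e+01, -4.91758704e+01,  7.70091196e-02,
        3.50742869e-02, -1.06518846e-04]), 'tool_pos': array([ 0.27087787, -0.53474564,  0.22558625]), 'orientation': array([-0.46845403,  1.96234543, -1.95866173]), 'force': array([ 0.09315036, -0.60208801,  0.34994867]), 'wrist_torque': array([0.0582963 , 0.0494404 , 0.00471925]), 'opening': 0.09332762843606603} 0.008
side {'fx': 492.0570682093706, 'fy': 492.0570682093706, 'cx': 319.19509155019944, 'cy': 237.8255808385624, 'rvec': array([ 0.56629213, -2.50464194,  1.42951925]), 'tvec': array([0.48176231, 0.22802501, 1.05814702])}
top {'fx': 598.9865268532203, 'fy': 598.9865268532203, 'cx': 310.15560283948116, 'cy': 234.52311378778006, 'rvec': array([ 2.16289441, -2.1318122 ,  0.12934593]), 'tvec': array([0.00459454, 0.54918707, 1.7068561 ])}
```

View pics/top0.png

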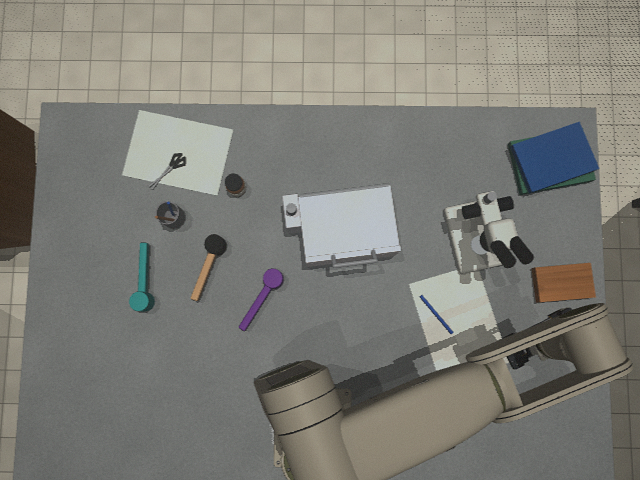

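View pics/side0.png

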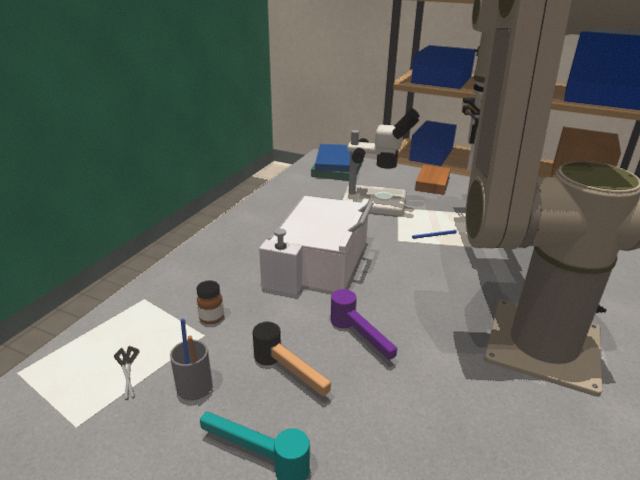

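The top view shows the wooden mallet with its head at about (215,244) and its handle end at (195,300). The case is around (350,225) with the pin at (291,209), and the bar is near (353,264). The cup is at (170,215) and the jar at (235,185).

```bash
cat > h.py <<'E'
from plant import monitor, optics, robot
import cv2, numpy as np
from scipy.spatial.transform import Rotation as R
def cam(n):
    d=optics.read_camera(n); d["R"]=cv2.Rodrigues(d["rvec"])[0]; d["C"]=-d["R"].T@d["tvec"]; return d
def ray(d,u,v):
    return d["R"].T@np.array([(u-d["cx"])/d["fx"],(v-d["cy"])/d["fy"],1])
def onz(d,u,v,z):
    r=ray(d,u,v); return d["C"]+r*(z-d["C"][2])/r[2]
def proj(d,p):
    c=d["R"]@np.array(p)+d["tvec"]; return np.array([d["fx"]*c[0]/c[2]+d["cx"],d["fy"]*c[1]/c[2]+d["cy"]])
def st():
    s=monitor.read_state(); return s
E
python3 - <<'E'
from h import *
d=cam("top"); im=d["image"]; hsv=cv2.cvtColor(im,cv2.COLOR_BGR2HSV)
# handle
m=cv2.inRange(hsv,(5,80,90),(25,255,255)); m[:, :180]=0; m[:,230:]=0; m[:225]=0;m[310:]=0
c=max(cv2.findContours(m,0,2)[0],key=cv2.contourArea); print(cv2.minAreaRect(c))
box=cv2.boxPoints(cv2.minAreaRect(c)); print([onz(d,*p,.048).round(4) for p in box])
k=cv2.inRange(hsv,(0,0,0),(180,255,60)); k[:, :195]=0;k[:,232:]=0;k[:225]=0;k[265:]=0
c=max(cv2.findContours(k,0,2)[0],key=cv2.contourArea); print(cv2.minEnclosingCircle(c),cv2.minAreaRect(c))
(u,v),r=cv2.minEnclosingCircle(c); print("head",onz(d,u,v,.07))
w=cv2.inRange(hsv,(0,0,160),(180,60,255)); w[:, :270]=0;w[:,410:]=0;w[:175]=0;w[290:]=0
c=max(cv2.findContours(w,0,2)[0],key=cv2.contourArea); print(cv2.minAreaRect(c))
cv2.imwrite("pics/crop.png",np.hstack([cv2.resize(im[170:290,270:410],None,fx=5.6,fy=5)]))
cv2.imwrite("pics/crop2.png",cv2.resize(im[165:315,130:290],None,fx=5,fy=4))
s=cam("side");cv2.imwrite("pics/crops.png",cv2.resize(s["image"][190:300,240:390],None,fx=5,fy=5))
for p in[(0.6,0,0),(0.6,.2,0)]:print(proj(d,p))
E
```

```text
((202.38693237304688, 276.4557800292969), (7.287986755371094, 49.55830764770508), 21.370624542236328)
[array([0.3593, 0.353 , 0.048 ]), array([0.4925, 0.3063, 0.048 ]), array([0.485 , 0.2864, 0.048 ]), array([0.3521, 0.3332, 0.048 ])]
((214.5, 245.5), 11.597513198852539) ((215.0, 244.5), (21.92030906677246, 19.091880798339844), 45.0)
head [0.50927238 0.28441681 0.07      ]
((341.2923583984375, 222.83847045898438), (69.21138763427734, 110.51494598388672), 82.87498474121094)
[314.75537689 219.2590417 ]
[247.77838986 218.36870719]
```

View pics/crop.png

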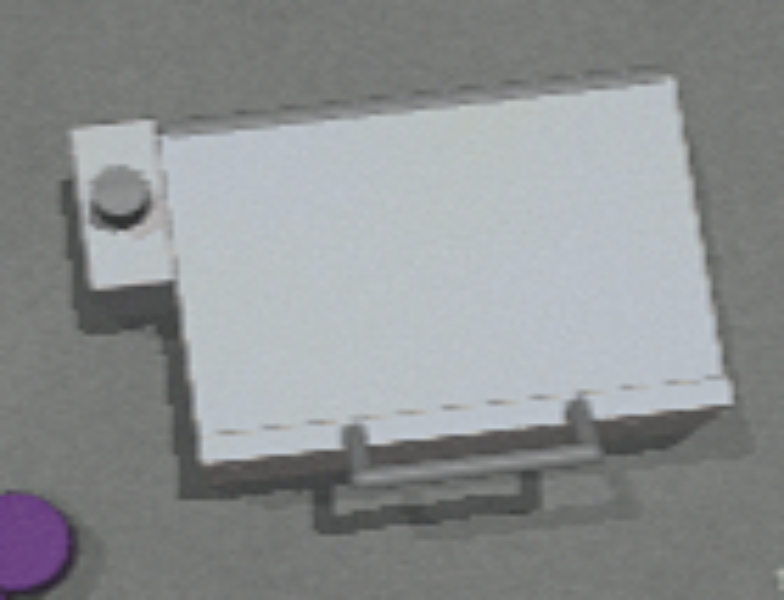

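View pics/crops.png

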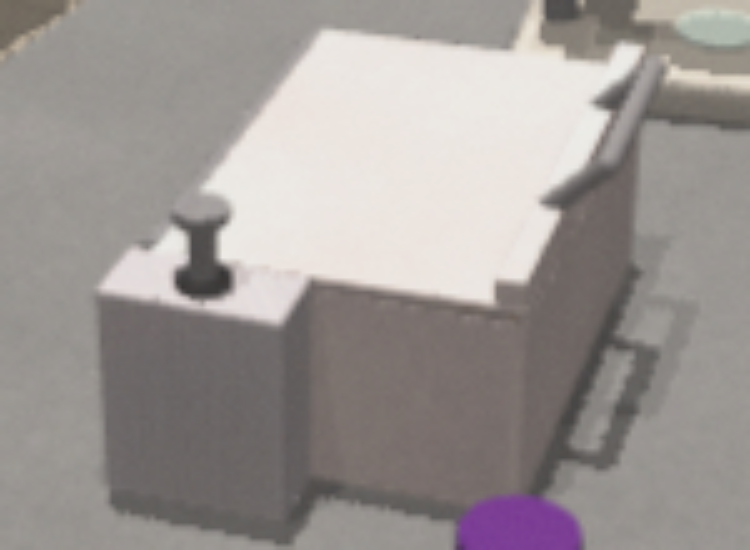

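```bash
python3 - <<'E'
from h import *
d=cam("top"); s=cam("side")
f=lambda x,y:(270+x/5.6,170+y/5)
g=lambda x,y:(240+x/5,190+y/5)
def tri(a,b):
    r1=ray(d,*a);r2=ray(s,*b);A=np.stack([r1,-r2],1);l=np.linalg.lstsq(A,s["C"]-d["C"],rcond=None)[0]
    p,q=d["C"]+r1*l[0],s["C"]+r2*l[1];return (p+q)/2,np.linalg.norm(p-q)
print("pin top",onz(d,*f(120,190),.16),"side",onz(s,*g(200,209),.16),tri(f(120,190),g(200,209)))
b1,b2=onz(d,*f(358,477),.155),onz(d,*f(600,452),.155);print("bar",b1,b2,(b1+b2)/2,b1-b2)
for q in [(165,137),(675,80)]:print("far",onz(d,*f(*q),.113))
print("front",[onz(d,*f(*q),.13) for q in[(203,465),(733,403)]])
b1,b2=onz(s,*g(555,198),.155),onz(s,*g(655,70),.155);print("bar side",b1,b2)
im=d["image"]; print(proj(d,(.516,.287,.07)),proj(s,(.516,.287,.07)))
cv2.imwrite("pics/m.png",np.hstack([cv2.resize(im[225:265,195:235],None,fx=10,fy=10),cv2.resize(s["image"][320:370,245:295],(400,400))]))
E
```

```text
pin top [0.60468282 0.06296357 0.16      ] side [0.60131858 0.07018903 0.16      ] (array([0.60544474, 0.06314498, 0.15530351]), np.float64(0.00015744923695052318))
bar [ 0.45036448 -0.05424301  0.155     ] [ 0.4655135  -0.17037842  0.155     ] [ 0.45793899 -0.11231071  0.155     ] [-0.01514902  0.11613541  0.        ]
far [0.6435094 0.0431336 0.113    ]
far [ 0.67939657 -0.2120218   0.113     ]
front [array([0.45789451, 0.02081612, 0.13      ]), array([ 0.49562837, -0.23781246,  0.13      ])]
bar side [ 0.46104291 -0.02068623  0.155     ] [ 0.46434816 -0.16821714  0.155     ]
[213.68218165 243.14486281] [266.01162529 329.07355837]
```

View pics/m.png

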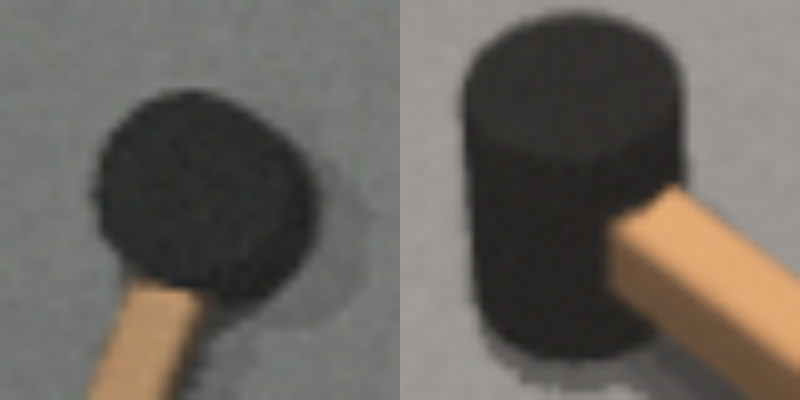

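```bash
cat >> h.py <<'E'
def pose():
    s=st(); return s["tool_pos"],R.from_rotvec(s["orientation"])
def to(p,zdir=None,ydir=(0,0,-1)):
    "shift in tool mm for pure translation; residual turn in tool axes"
    p0,r0=pose(); print("t",round(st()["t"],2),"pos",p0.round(4),"F",st()["force"].round(1),"open",round(st()["opening"],4))
    print("axes x,y,z:",r0.as_matrix().T.round(3).tolist())
    print("shift tool",(r0.inv().apply(np.array(p)-p0)*1000).round(1))
    if zdir is not None:
        y=np.array(ydir,float);y/=np.linalg.norm(y);z=np.array(zdir,float);z-=y*(z@y);z/=np.linalg.norm(z)
        if z@r0.as_matrix()[:,2]<0:z=-z
        t=R.from_matrix(np.stack([np.cross(y,z),y,z],1)); print("turn tool",(r0.inv()*t).as_rotvec().round(4))
        print("shift in target axes",(t.inv().apply(np.array(p)-p0)*1000).round(1))
E
python3 - <<'E'
from h import *
to((.461,.303,.20),(.3315,.9434,0))
E
```

```text
t 0.3 pos [ 0.2711 -0.5351  0.2263] F [-0.5  0.2 -0.7] open 0.093
axes x,y,z: [[-0.892, -0.452, -0.0], [-0.0, 0.001, -1.0], [0.452, -0.892, -0.001]]
shift tool [-548.1   26.7 -661.8]
turn tool [6.000e-04 8.067e-01 2.000e-04]
shift in target axes [  98.6   26.3 -853.7]
```

```bash
python3 -m inch '[[[0,0,0,0,-0.18,0],[0,0,0,0,-0.18,0],[0,0,0,0,-0.18,0],[0,0,0,0,-0.18,0],[0,0,0,0,-0.18,0],[0,0,0,0,-0.18,0],[0,0,0,0,-0.18,0],[0,0,0,0,-0.18,0]]]' 93
python3 -m inch '[[[0,0,0,0,-0.18,0],[0,0,0,0,-0.18,0],[0,0,0,0,-0.18,0],[0,0,0,0,-0.18,0],[0,0,0,0,-0.175,0]]]'
python3 - <<'E'
from h import *
to((.461,.303,.25),(.3315,.9434,0));print(st()["q"].round(3))
E
```

```text
t: 1.3
tool_pos: [0.2711, -0.5352, 0.2265]
orientation: [-1.352, 0.952, -0.952]
force: [-0.7, 0.7, 0.3]
opening: 0.0932
t: 1.92
tool_pos: [0.2711, -0.5352, 0.2265]
orientation: [-1.555, 0.261, -0.26]
force: [-0.9, -0.3, -0.3]
opening: 0.0931
t 1.93 pos [ 0.2711 -0.5352  0.2265] F [-0.9 -0.3 -0.3] open 0.0931
axes x,y,z: [[0.945, -0.326, -0.0], [-0.0, 0.0, -1.0], [0.326, 0.945, 0.0]]
shift tool [-93.6 -23.3 854.3]
turn tool [-0.0002  0.006  -0.0001]
shift in target axes [-98.7 -23.5 853.7]
[-1.187  0.13   1.488  0.     1.523 -2.426]
```

```bash
python3 -m inch '[[[0,-3,61,0,0,0],[0,-3,61,0,0,0],[0,-3,61,0,0,0],[0,-3,61,0,0,0],[0,-3,61,0,0,0],[0,-3,61,0,0,0],[0,-3,61,0,0,0],[0,-3,61,0,0,0]]]'
python3 -m inch '[[[-16,0,61,0,0,0],[-16,0,61,0,0,0],[-16,0,61,0,0,0],[-16,0,61,0,0,0],[-16,0,61,0,0,0],[-16,0,61,0,0,0],[0,0,0,0,0,0]]]'
python3 - <<'E'
from h import *
to((.461,.303,.024),(.3315,.9434,0))
for n in("top","side"):
    d=cam(n);cv2.imwrite(f"pics/{n}1.png",d["image"])
E
```

```text
t: 2.92
tool_pos: [0.4332, -0.073, 0.2511]
orientation: [-1.555, 0.264, -0.266]
force: [0.5, -0.2, -0.9]
opening: 0.093
t: 3.8
tool_pos: [0.4622, 0.3026, 0.2496]
orientation: [-1.555, 0.263, -0.26]
force: [-0.4, 0.7, -0.2]
opening: 0.0931
t 3.8 pos [0.4622 0.3026 0.2496] F [-0.4  0.7 -0.2] open 0.0931
axes x,y,z: [[0.945, -0.327, -0.002], [-0.002, 0.0, -1.0], [0.327, 0.945, -0.0]]
shift tool [-9.000e-01  2.256e+02  1.000e-01]
turn tool [ 0.0004  0.0051 -0.0017]
shift in target axes [-1.300e+00  2.256e+02 -1.000e-01]
```

View pics/side1.png

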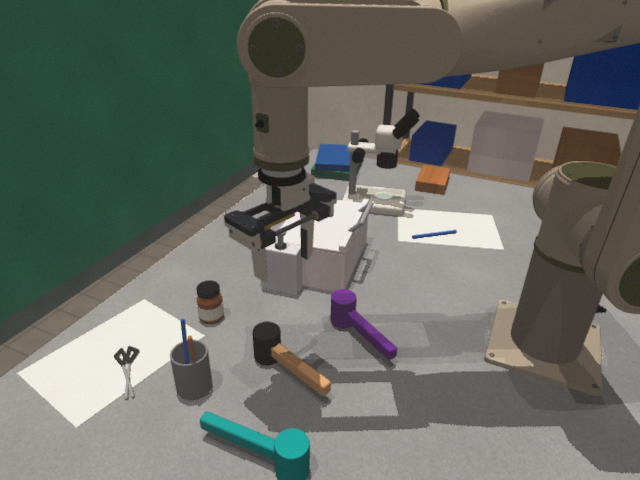

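The gripper hangs over the mallet, clear of the jar, the cup and the purple mallet. I'll descend and grip.

```bash
python3 -m inch '[[[0,50,0,0,0,0],[0,50,0,0,0,0],[0,50,0,0,0,0],[0,50,0,0,0,0],[0,25,0,0,0,0],[0,0,0,0,0,0]]]' 93
python3 -m inch '[[[0,0,0,0,0,0],[0,0,0,0,0,0],[0,0,0,0,0,0],[0,0,0,0,0,0],[0,0,0,0,0,0],[0,0,0,0,0,0],[0,0,0,0,0,0],[0,0,0,0,0,0]]]' 0 60
python3 -m inch '[[[0,0,0,0,0,0],[0,-20,0,0,0,0],[0,-40,0,0,0,0],[0,-50,0,0,0,0],[0,-50,0,0,0,0],[0,-50,0,0,0,0],[0,-30,0,0,0,0],[0,0,0,0,0,0]]]'
python3 - <<'E'
from h import *
to((.553,.080,.25))
for n in("top","side"):
    d=cam(n);cv2.imwrite(f"pics/{n}2.png",d["image"])
E
```

```text
t: 4.65
tool_pos: [0.4618, 0.2964, 0.0237]
orientation: [-1.557, 0.269, -0.264]
force: [0.5, -0.5, -0.0]
opening: 0.0928
t: 5.65
tool_pos: [0.4632, 0.2989, 0.0256]
orientation: [-1.555, 0.265, -0.265]
force: [-0.8, 0.5, 1.8]
opening: 0.0222
t: 6.65
tool_pos: [0.4644, 0.2994, 0.268]
orientation: [-1.552, 0.262, -0.268]
force: [-0.6, 1.2, -4.7]
opening: 0.0221
t 6.65 pos [0.4644 0.2994 0.268 ] F [-0.6  1.2 -4.7] open 0.0221
axes x,y,z: [[0.943, -0.332, 0.003], [0.004, 0.002, -1.0], [0.332, 0.943, 0.003]]
shift tool [ 156.2   17.9 -177.7]
```

View pics/side2.png

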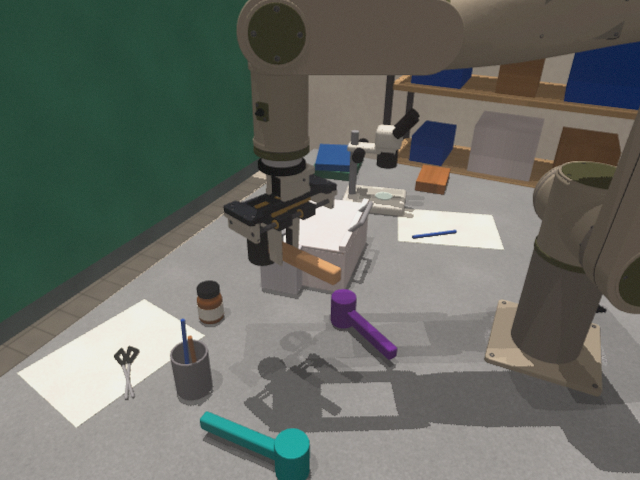

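View pics/top2.png

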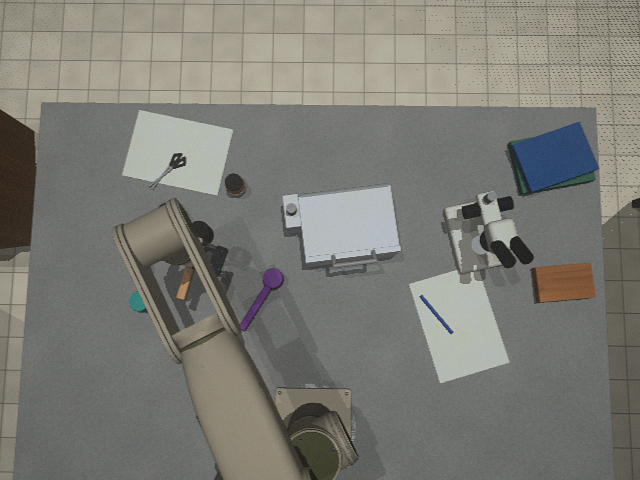

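```bash
python3 -m inch '[[[20,0,-22,0,0,0],[40,0,-45,0,0,0],[40,0,-45,0,0,0],[40,0,-45,0,0,0],[18,0,-20,0,0,0],[0,20,0,0,0,0],[0,0,0,0,0,0]]]'
python3 - <<'E'
from h import *
to((.555,.080,.20))
for n in("top","side"):
    d=cam(n);cv2.imwrite(f"pics/{n}3.png",cv2.resize(d["image"][150:330,200:440],(800,600)))
    p,_=pose()
    r=_
    print(n,"face predicted",proj(d,r.apply((.053,.0256,0))+p),"pin",proj(d,(.605,.0625,.16)))
E
```

```text
t: 7.62
tool_pos: [0.551, 0.08, 0.2406]
orientation: [-1.556, 0.272, -0.259]
force: [-1.1, 0.2, -4.1]
opening: 0.0214
t 7.62 pos [0.551  0.08   0.2406] F [-1.1  0.2 -4.1] open 0.0214
axes x,y,z: [[0.943, -0.331, -0.008], [-0.008, 0.0, -1.0], [0.331, 0.943, -0.003]]
shift tool [ 4.  40.6  1.5]
top face predicted [290.53657137 205.39191789] pin [291.60120303 207.88729411]
side face predicted [280.43878512 208.08408712] pin [280.21519417 229.96282404]
```

View pics/side3.png

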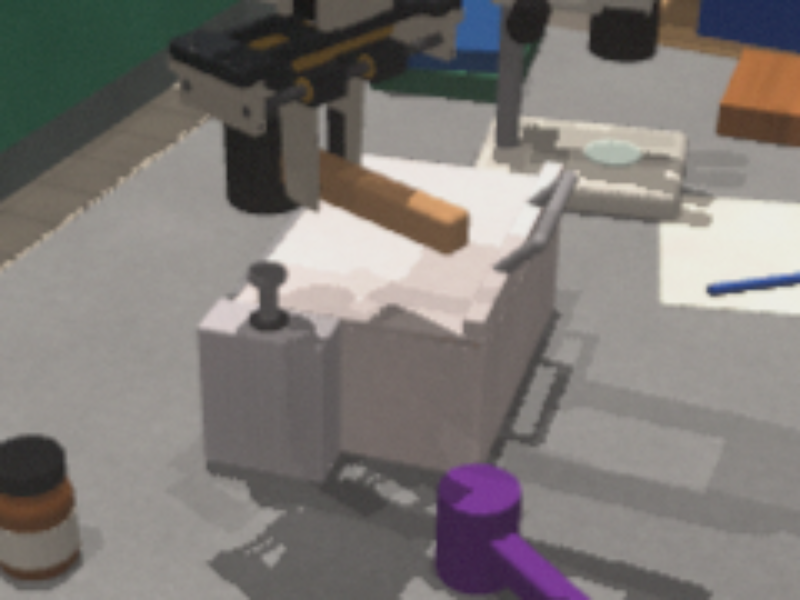

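View pics/top3.png

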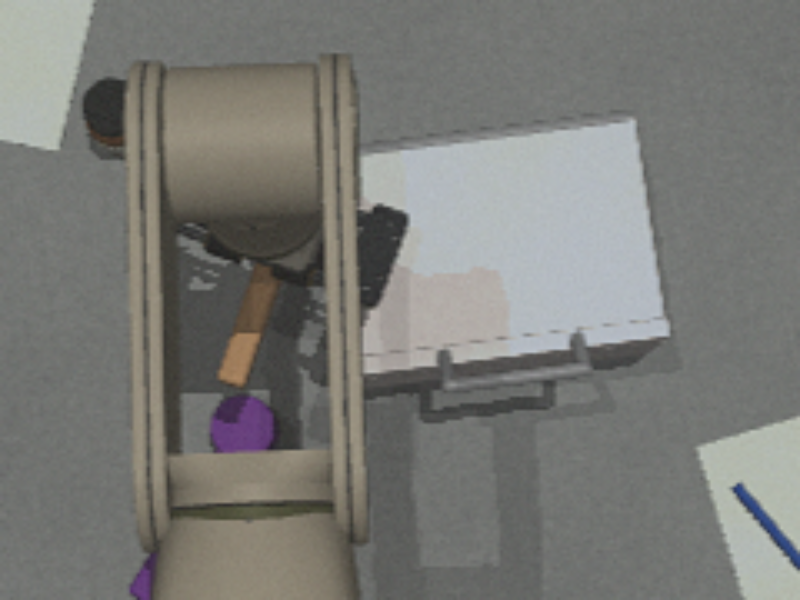

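```bash
python3 -m inch '[[[4,10,0,0,0,0],[0,25,0,0,0,0],[0,40,0,0,0,0],[0,0,0,0,0,0]]]'; python3 -m inch '[[[0,-30,0,0,0,0],[0,-40,0,0,0,0],[0,0,0,0,0,0]]]'
python3 - <<'E'
from h import *
to((.463,.301,.25))
for n in("top","side"):
    d=cam(n);cv2.imwrite(f"pics/{n}4.png",cv2.resize(d["image"][150:330,200:440],(800,600)))
E
```

```text
t: 8.22
tool_pos: [0.5566, 0.0787, 0.1693]
orientation: [-1.555, 0.266, -0.263]
force: [-4.1, -0.2, 4.9]
opening: 0.0214
t: 8.6
tool_pos: [0.56, 0.0786, 0.2462]
orientation: [-1.553, 0.258, -0.271]
force: [0.7, 0.5, -3.4]
opening: 0.0215
t 8.6 pos [0.56   0.0786 0.2462] F [ 0.7  0.5 -3.4] open 0.0215
axes x,y,z: [[0.944, -0.331, 0.008], [0.008, 0.0, -1.0], [0.331, 0.944, 0.003]]
shift tool [-165.1   -4.6  177.8]
```

View pics/side4.png

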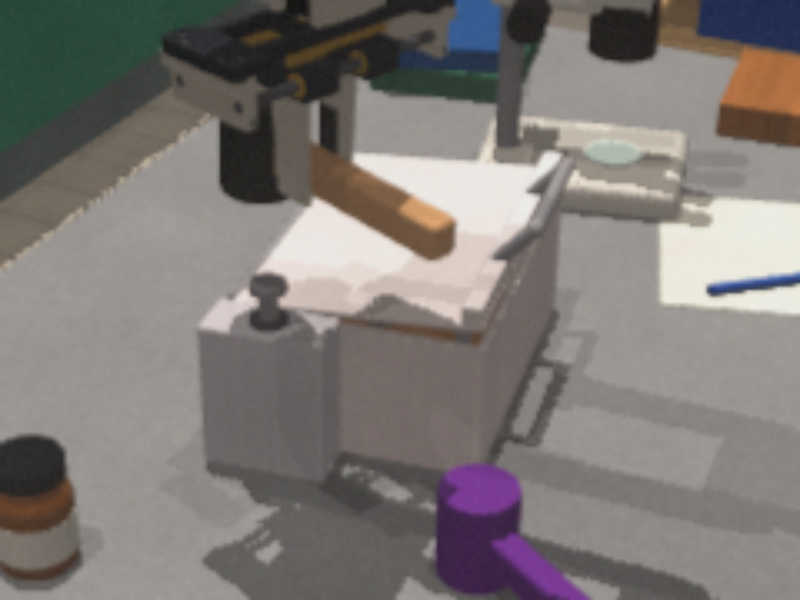

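The lid has popped up and the pin sits about 10 mm down, but the handle twisted slightly in the grip. The force read about 9 N at the bottom, which puts the pin near 14 mm. I'll strike again, slightly deeper, to be sure.

```bash
python3 -m inch '[[[-4,10,0,0,0,0],[0,34,0,0,0,0],[0,40,0,0,0,0],[0,1,0,0,0,0]]]'; python3 -m inch '[[[0,1,0,0,0,0]]]';  python3 -m inch '[[[0,0,0,0,0,0]]]'
python3 - <<'E'
from h import *
to((.463,.301,.25))
d=cam("side");cv2.imwrite(f"pics/side5.png",cv2.resize(d["image"][150:330,200:440],(800,600)))
E
```

```text
t: 9.2
tool_pos: [0.5499, 0.0799, 0.1511]
orientation: [-1.556, 0.272, -0.258]
force: [-10.8, 0.2, 4.8]
opening: 0.0215
t: 9.32
tool_pos: [0.5506, 0.08, 0.152]
orientation: [-1.555, 0.27, -0.259]
force: [-9.2, 2.4, 4.7]
opening: 0.0218
t: 9.45
tool_pos: [0.5507, 0.08, 0.1523]
orientation: [-1.555, 0.27, -0.26]
force: [-9.0, 2.5, 5.1]
opening: 0.0219
t 9.45 pos [0.5507 0.08   0.1523] F [-9.   2.5  5.1] open 0.0219
axes x,y,z: [[0.944, -0.331, -0.006], [-0.007, 0.0, -1.0], [0.331, 0.944, -0.002]]
shift tool [-156.5  -97.1  179.3]
```

View pics/side5.png

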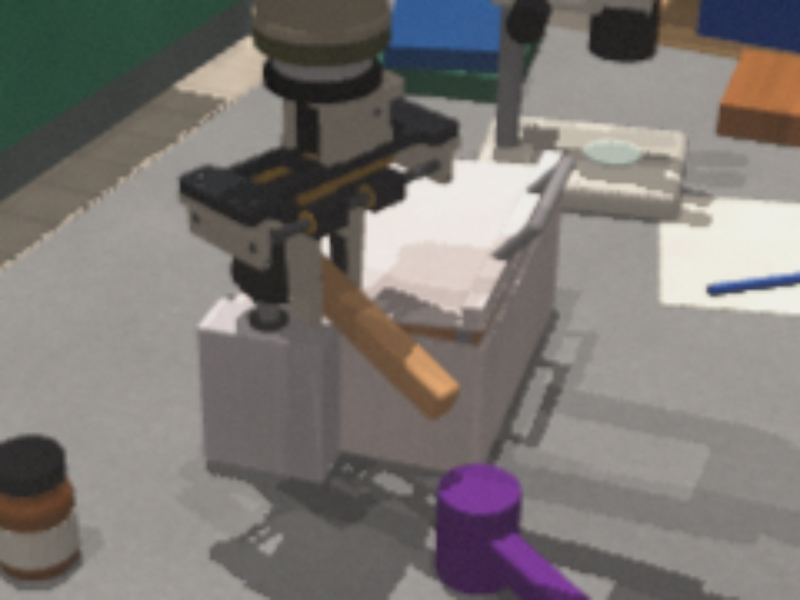

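The pin is fully under the mallet, but the handle has now twisted about 20° in the grip with the head up. I'll lift, carry it back and measure the tilt before placing.

```bash
python3 -m inch '[[[0,-30,0,0,0,0],[0,-60,0,0,0,0],[-35,-20,40,0,0,0],[-40,0,46,0,0,0],[-40,0,46,0,0,0],[-40,0,46,0,0,0],[0,0,0,0,0,0],[0,0,0,0,0,0]]]'
python3 - <<'E'
from h import *
to((.463,.301,.25))
d=cam("side");cv2.imwrite(f"pics/side6.png",cv2.resize(d["image"][150:390,160:480],(800,600)))
cv2.imwrite(f"pics/top6.png",cam("top")["image"])
p,r=pose()
for t in(0,.2,.3,.4):
    # handle end, 115 behind grip, in tool xy
    g=np.array([0,-.011,0]); e=np.array([-.115*np.cos(t),.115*np.sin(t),0])
    q=proj(d,p+r.apply(g+e)); print(t,((q-[160,150])*2.5).round())
    h=np.array([.0545*np.cos(t)+.035*np.sin(t)*1,-.0545*np.sin(t)+.035*np.cos(t),0]); q=proj(d,p+r.apply(g+h)); print("face",((q-[160,150])*2.5).round())
E
```

```text
t: 10.5
tool_pos: [0.4655, 0.2986, 0.2626]
orientation: [-1.557, 0.266, -0.262]
force: [-0.7, -1.0, -3.3]
opening: 0.0216
t 10.5 pos [0.4655 0.2986 0.2626] F [-0.7 -1.  -3.3] open 0.0216
axes x,y,z: [[0.944, -0.33, -0.002], [-0.003, -0.002, -1.0], [0.33, 0.944, -0.003]]
shift tool [-3.1 12.6  1.5]
0 [428. 321.]
face [259. 264.]
0.2 [425. 349.]
face [253. 248.]
0.3 [421. 360.]
face [250. 240.]
0.4 [416. 371.]
face [249. 232.]
```

View pics/side6.png

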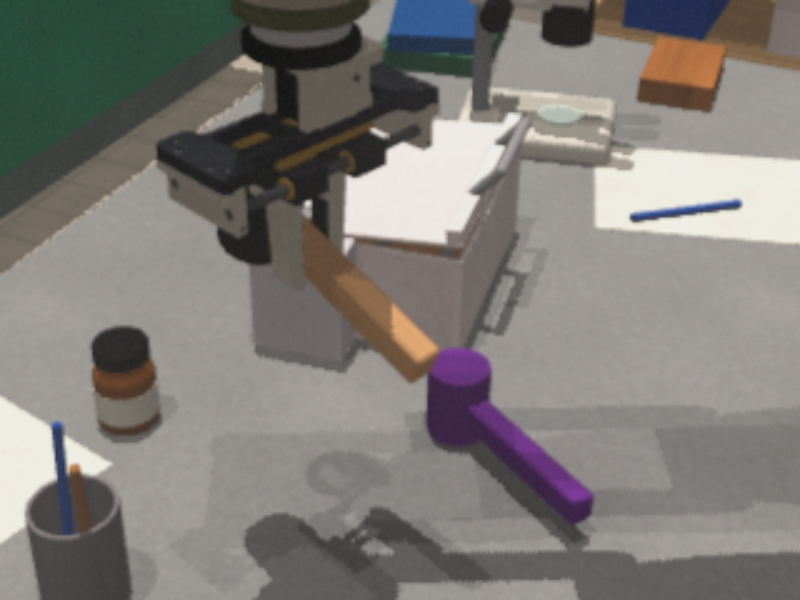

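The handle end at about (423,365) gives a tilt of about 0.33 rad, so I'll tilt the tool by that to level the mallet and then lower it.

```bash
python3 -m inch '[[[0,0,0,0,0,0.165],[0,0,0,0,0,0.165],[16.2,47.3,0,0,0,0],[16.2,47.3,0,0,0,0],[16.2,47.3,0,0,0,0],[11.3,33,0,0,0,0],[0,0,0,0,0,0],[0,0,0,0,0,0]]]'
python3 - <<'E'
from h import *
to((.463,.301,.027))
d=cam("side");cv2.imwrite(f"pics/side7.png",cv2.resize(d["image"][150:450,100:500],(800,600)))
E
```

```text
t: 11.6
tool_pos: [0.4678, 0.2985, 0.0813]
orientation: [-1.483, 0.514, -0.008]
force: [0.7, 0.4, -3.3]
opening: 0.0214
t 11.6 pos [0.4678 0.2985 0.0813] F [ 0.7  0.4 -3.3] open 0.0214
axes x,y,z: [[0.893, -0.315, -0.323], [-0.304, 0.108, -0.947], [0.333, 0.943, 0.001]]
shift tool [12.5 53.2  0.7]
```

View pics/side7.png

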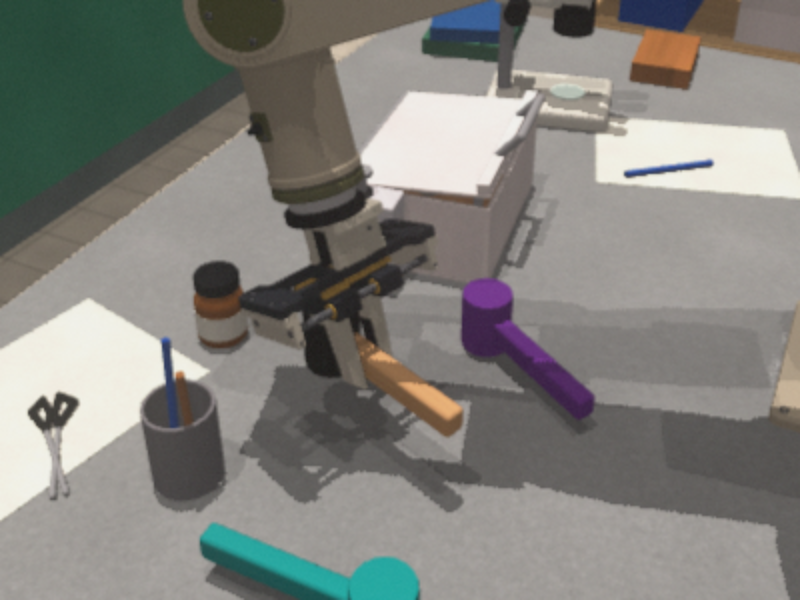

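```bash
python3 -m inch '[[[7,19,0,0,0,0],[6,17,0,0,0,0],[3,9,0,0,0,0],[0,0,0,0,0,0]]]'
python3 -m inch '[[[1,4,0,0,0,0],[0,0,0,0,0,0]]]'
python3 - <<'E'
from h import *
to((.463,.301,.025))
d=cam("side");cv2.imwrite(f"pics/side8.png",cv2.resize(d["image"][220:430,200:480],(800,600)))
E
```

```text
t: 12.15
tool_pos: [0.4657, 0.2983, 0.0305]
orientation: [-1.485, 0.517, -0.004]
force: [0.3, 0.9, -3.4]
opening: 0.0217
t: 12.4
tool_pos: [0.4668, 0.2989, 0.028]
orientation: [-1.484, 0.514, -0.006]
force: [-0.3, -0.6, -3.8]
opening: 0.0217
t 12.4 pos [0.4668 0.2989 0.028 ] F [-0.3 -0.6 -3.8] open 0.0217
axes x,y,z: [[0.893, -0.313, -0.324], [-0.305, 0.107, -0.946], [0.331, 0.944, 0.0]]
shift tool [-3.   4.2  0.7]
```

View pics/side8.png

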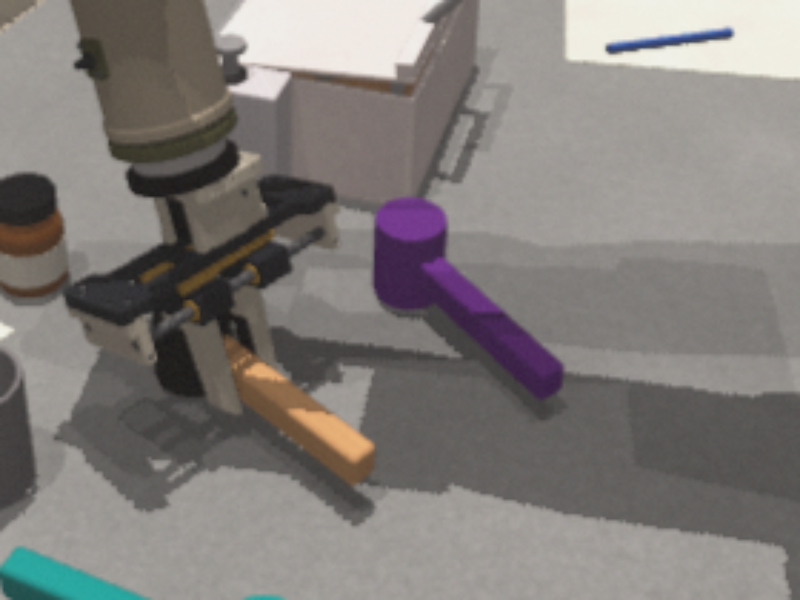

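```bash
python3 -m inch '[[[1,2,0,0,0,0],[0,1,0,0,0,0],[0,0,0,0,0,0]]]'
python3 -m inch '[[[0,0,0,0,0,0],[0,0,0,0,0,0],[0,0,0,0,0,0],[0,0,0,0,0,0],[0,0,0,0,0,0]]]' 60
python3 - <<'E'
from h import *
to((.463,.301,.15))
d=cam("side");cv2.imwrite(f"pics/side9.png",cv2.resize(d["image"][220:430,200:480],(800,600)))
E
```

```text
t: 12.82
tool_pos: [0.4665, 0.2988, 0.0247]
orientation: [-1.484, 0.515, -0.006]
force: [-0.5, -0.0, -2.5]
opening: 0.0213
t: 13.45
tool_pos: [0.4666, 0.2988, 0.0248]
orientation: [-1.484, 0.515, -0.006]
force: [-0.2, -0.3, -0.5]
opening: 0.0594
t 13.45 pos [0.4666 0.2988 0.0248] F [-0.2 -0.3 -0.5] open 0.0594
axes x,y,z: [[0.893, -0.314, -0.324], [-0.306, 0.107, -0.946], [0.331, 0.943, 0.0]]
shift tool [ -44.5 -117.1    0.8]
```

View pics/side9.png

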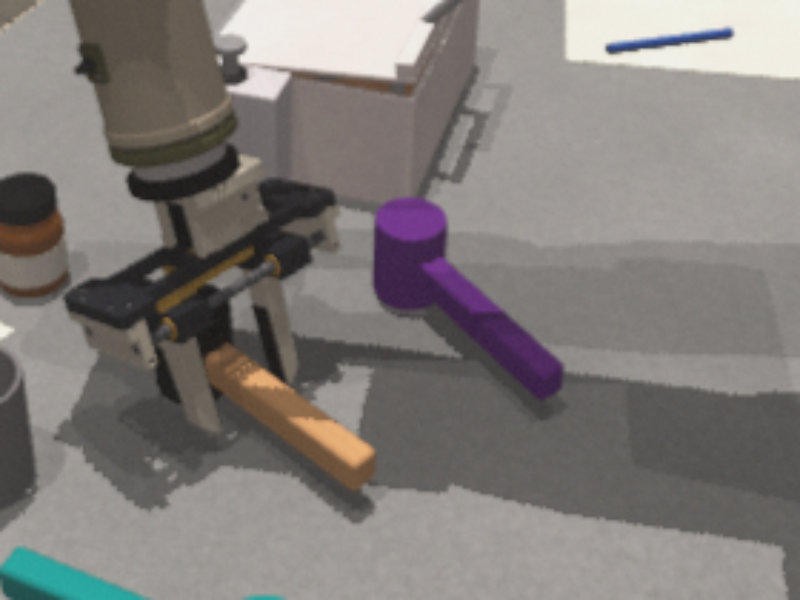

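The mallet is released and standing level on the bench. I'll back off upward, remove the tilt and turn towards the bar.

```bash
python3 -m inch '[[[-8,-24,0,0,0,0],[-16,-47,0,0,0,0],[-16,-47,0,0,0,0],[-16,-47,0,0,0,0],[-16,-47,0,0,0,0],[0,0,0,0,0,-0.165],[0,0,0,0,0,-0.165],[0,0,0,0,0,0]]]' 60
python3 -m inch '[[[0,0,0,0,0.18,0],[0,0,0,0,0.18,0],[0,0,0,0,0.18,0],[0,0,0,0,0.18,0],[0,0,0,0,0.18,0],[0,0,0,0,0.18,0],[0,0,0,0,0,0]]]' 60
python3 - <<'E'
from h import *
to((.460,-.112,.25),(.99,.141,0)); print(st()["q"].round(2))
d=cam("side");cv2.imwrite(f"pics/side10.png",d["image"])
E
```

```text
t: 14.5
tool_pos: [0.4654, 0.2997, 0.2494]
orientation: [-1.554, 0.261, -0.264]
force: [-0.7, 0.0, 0.3]
opening: 0.06
t: 15.38
tool_pos: [0.4675, 0.2982, 0.2482]
orientation: [-1.28, 1.098, -1.094]
force: [0.0, 0.4, -1.2]
opening: 0.06
t 15.38 pos [0.4675 0.2982 0.2482] F [ 0.   0.4 -1.2] open 0.06
axes x,y,z: [[0.153, -0.988, -0.001], [-0.003, 0.0, -1.0], [0.988, 0.153, -0.003]]
shift tool [404.3  -1.9 -70. ]
turn tool [ 0.0029  0.0118 -0.0006]
shift in target axes [405.1  -1.8 -65.3]
[0.47 0.   1.58 0.   1.56 0.32]
```

View pics/side10.png

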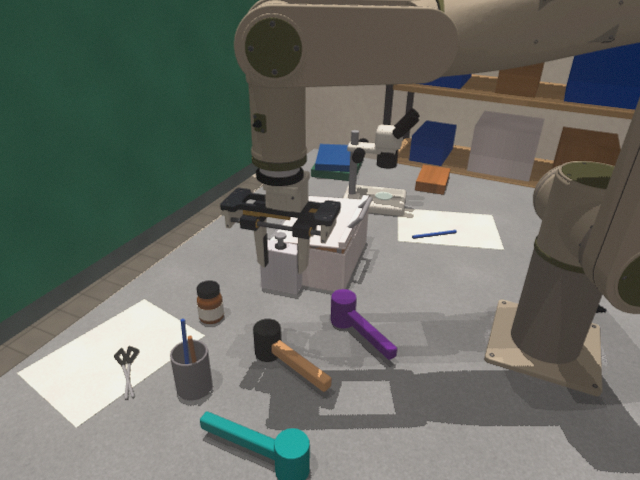

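The mallet is upright on its face and level; the jar and cup have not moved. Next I'll go above the bar.

```bash
python3 -m inch '[[[58,0,-9.5,0,0.012,0],[58,0,-9.5,0,0,0],[58,0,-9.5,0,0,0],[58,0,-9.5,0,0,0],[58,0,-9.5,0,0,0],[58,0,-9.5,0,0,0],[57,0,-9,0,0,0],[0,0,0,0,0,0]]]' 50
python3 - <<'E'
from h import *
to((.460,-.112,.165),(.99,.141,0)); print(st()["q"].round(2))
for n in("top","side"):
    d=cam(n);cv2.imwrite(f"pics/{n}11.png",cv2.resize(d["image"][150:330,200:440],(800,600)))
    print(n,((proj(d,(.460,-.112,.172))-[200,150])*3.333).round())
E
```

```text
t: 16.42
tool_pos: [0.4589, -0.1153, 0.2485]
orientation: [-1.272, 1.107, -1.105]
force: [-0.4, 0.7, 0.8]
opening: 0.0505
t 16.43 pos [ 0.4589 -0.1153  0.2485] F [-0.4  0.7  0.8] open 0.0505
axes x,y,z: [[0.139, -0.99, -0.0], [-0.001, 0.0, -1.0], [0.99, 0.139, -0.001]]
shift tool [-3.1 83.5  1.6]
turn tool [ 0.0009 -0.0023 -0.0004]
shift in target axes [-3.1 83.5  1.6]
[-0.35 -0.23  1.79 -0.    1.58 -0.49]
top [519. 372.]
side [551. 191.]
```

View pics/side11.png

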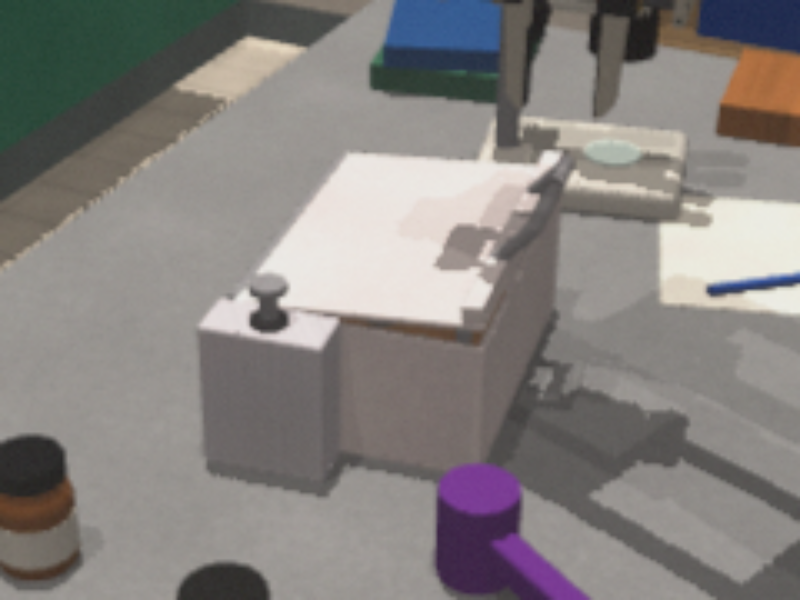

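View pics/top11.png

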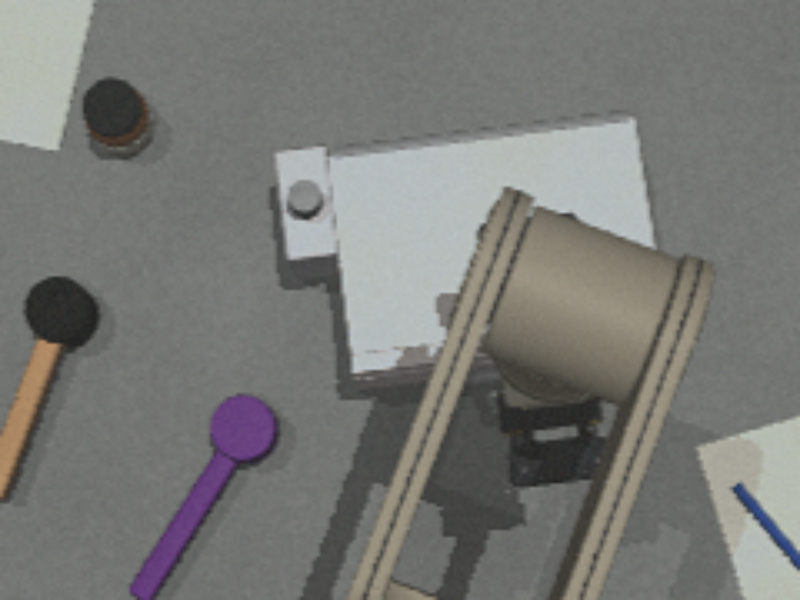

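```bash
python3 -m inch '[[[-3,30,0,0,0,0],[0,30,0,0,0,0],[0,23,0,0,0,0],[0,0,0,0,0,0]]]' 50
python3 - <<'E'
from h import *
to((.460,-.112,.165),(.99,.141,0))
d=cam("side");cv2.imwrite(f"pics/side12.png",cv2.resize(d["image"][180:270,320:440],(800,600),interpolation=2))
E
```

```text
t: 17.02
tool_pos: [0.4578, -0.1065, 0.1637]
orientation: [-1.275, 1.106, -1.098]
force: [0.2, 1.2, 0.6]
opening: 0.0499
t 17.02 pos [ 0.4578 -0.1065  0.1637] F [0.2 1.2 0.6] open 0.0499
axes x,y,z: [[0.144, -0.99, -0.003], [-0.004, 0.002, -1.0], [0.99, 0.144, -0.004]]
shift tool [ 5.7 -1.3  1.4]
turn tool [ 0.0037  0.0033 -0.0026]
shift in target axes [ 5.7 -1.3  1.4]
```

View pics/side12.png

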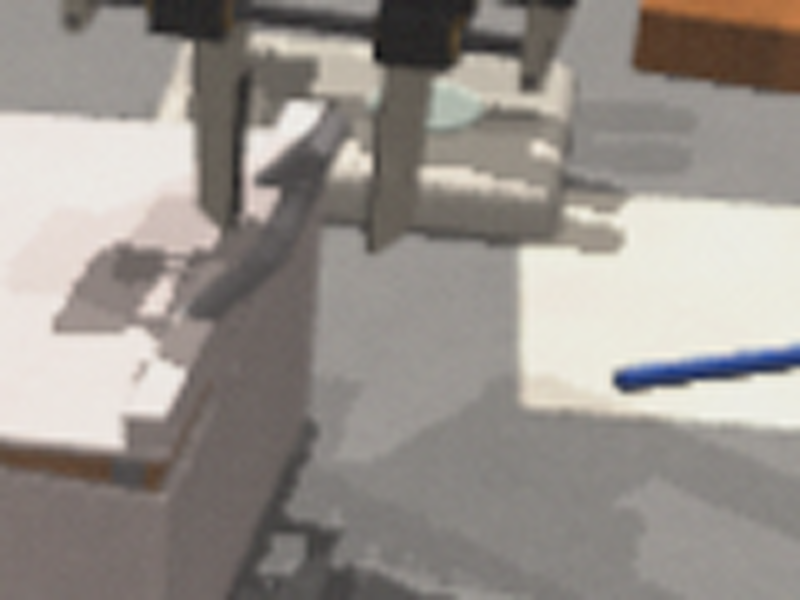

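The fingers straddle the bar: left finger tip at about (225,225), right at (385,245), bar between them. I'll close gently.

```bash
python3 -m inch '[[[3,0,0,0,0,0],[0,0,0,0,0,0],[0,0,0,0,0,0],[0,0,0,0,0,0],[0,0,0,0,0,0],[0,0,0,0,0,0]]]' 0 10
python3 - <<'E'
from h import *
to((.460,-.112,.165),(.99,.141,0))
d=cam("side");cv2.imwrite(f"pics/side13.png",cv2.resize(d["image"][180:270,320:440],(800,600),interpolation=2))
E
```

```text
t: 17.82
tool_pos: [0.4598, -0.1117, 0.1658]
orientation: [-1.272, 1.104, -1.105]
force: [3.6, 0.4, -1.2]
opening: 0.0115
t 17.82 pos [ 0.4598 -0.1117  0.1658] F [ 3.6  0.4 -1.2] open 0.0115
axes x,y,z: [[0.14, -0.99, 0.0], [0.001, -0.0, -1.0], [0.99, 0.14, 0.001]]
shift tool [0.3 0.8 0.1]
turn tool [-0.001  -0.0005  0.0002]
shift in target axes [0.3 0.8 0.1]
```

View pics/side13.png

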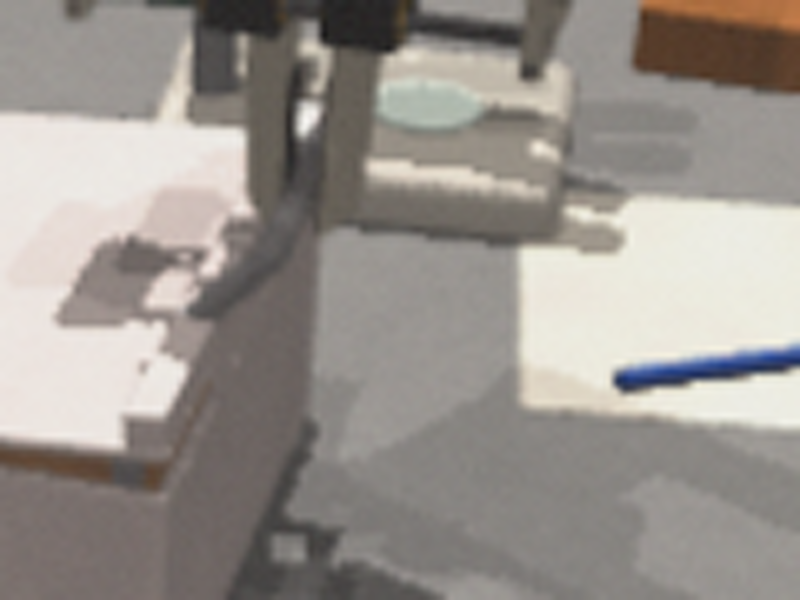

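```bash
python3 -m inch '[[[0,-9.4,3.2,0,0,0],[0,-9.4,3.3,0,0,0],[0,-10.2,4.5,0,0,0],[0,-10.1,5.1,0,0,0],[0,-9.7,5.6,0,0,0],[0,-9.6,5.9,0,0,0],[0,0,0,0,0,0]]]'
python3 - <<'E'
from h import *
to((.460,-.112,.165),(.99,.141,0))
d=cam("side");cv2.imwrite(f"pics/side14.png",cv2.resize(d["image"][150:330,200:440],(800,600)))
E
```

```text
t: 18.75
tool_pos: [0.4874, -0.1077, 0.2249]
orientation: [-1.272, 1.104, -1.105]
force: [3.5, -0.8, -3.8]
opening: 0.0121
t 18.75 pos [ 0.4874 -0.1077  0.2249] F [ 3.5 -0.8 -3.8] open 0.0121
axes x,y,z: [[0.141, -0.99, 0.0], [0.001, -0.0, -1.0], [0.99, 0.141, 0.001]]
shift tool [  0.3  59.8 -27.8]
turn tool [-0.0009 -0.0002  0.0003]
shift in target axes [  0.4  59.9 -27.7]
```

View pics/side14.png

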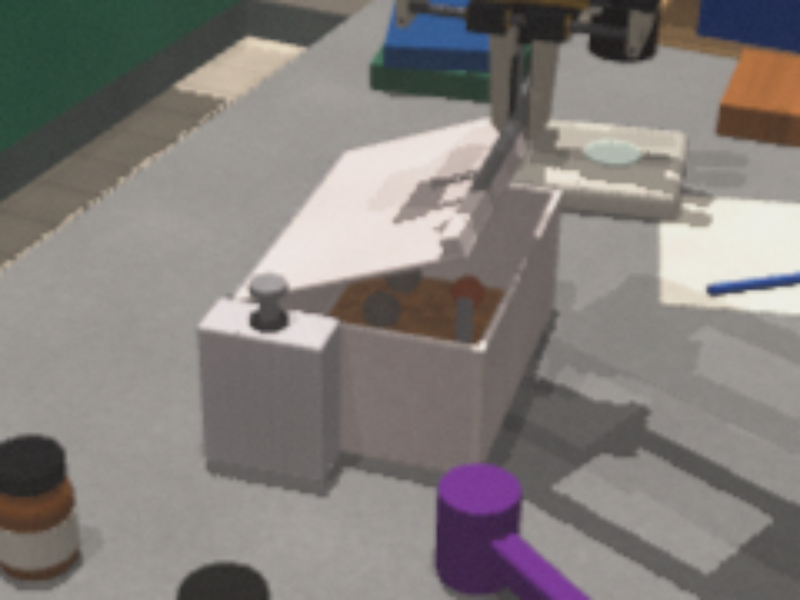

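```bash
python3 -m inch '[[[0,-9,7.1,0,0,0],[0,-9,7.5,0,0,0],[0,-8.3,7.5,0,0,0],[0,-8.1,7.8,0,0,0],[0,-7.5,8.3,0,0,0],[0,-7.3,8.7,0,0,0],[0,-6.6,9,0,0,0],[0,-6.3,9.4,0,0,0]]]'
python3 - <<'E'
from h import *
to((.460,-.112,.165),(.99,.141,0))
p,r=pose()
# lid angle estimate from tool position at grip start
H=np.array([.664,-.0826,.110]); x=np.array([.99,.141,0])
g0=np.array([.4598,-.1117,.1658]); b0=np.array([-205.7,61.7])
v=b0+1000*np.array([(p-g0)@x,(p-g0)[2]]); print("est bar",v,"r",np.hypot(*v),"lid",np.arctan2(v[1],-v[0])-.2111)
d=cam("side");cv2.imwrite(f"pics/side15.png",cv2.resize(d["image"][130:310,200:440],(800,600)))
E
```

```text
t: 19.8
tool_pos: [0.5516, -0.0988, 0.2879]
orientation: [-1.273, 1.105, -1.106]
force: [-4.3, -2.3, 2.7]
opening: 0.0117
t 19.8 pos [ 0.5516 -0.0988  0.2879] F [-4.3 -2.3  2.7] open 0.0117
axes x,y,z: [[0.14, -0.99, 0.001], [0.0, -0.001, -1.0], [0.99, 0.14, -0.0]]
shift tool [ 1.00e-01  1.23e+02 -9.25e+01]
turn tool [ 0.     -0.0009  0.0007]
shift in target axes [  0.2 122.9 -92.5]
est bar [-113.04112623  183.84623899] r 215.81875685666483 lid 0.8084163130191957
```

View pics/side15.png

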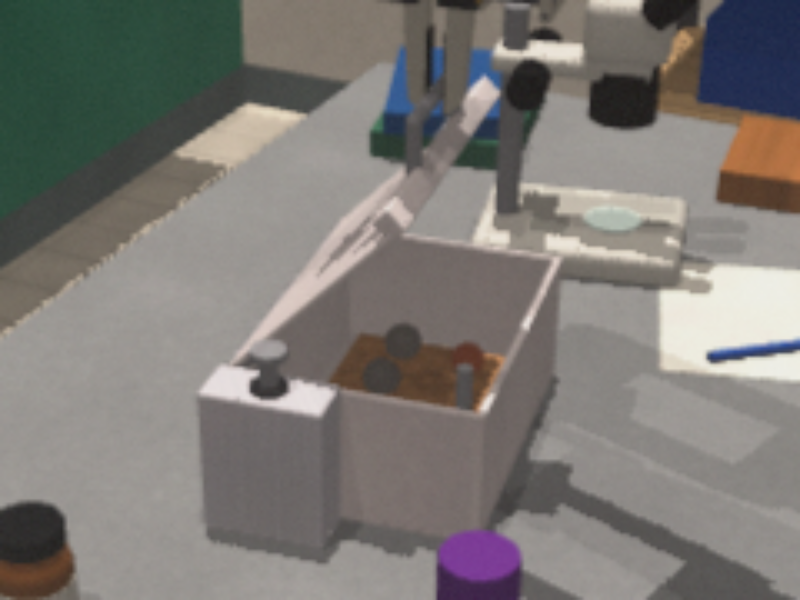

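```bash
python3 -m inch '[[[0,-4.7,8,0,0,0],[0,-4.5,8.3,0,0,0],[0,-3,5.9,0,0,0],[0,-2.6,6,0,0,0],[0,-1.8,4.3,0,0,0],[0,-1.7,4.3,0,0,0],[0,0,0,0,0,0],[0,0,0,0,0,0]]]'
cat >> h.py <<'E'
def est():
    p,r=pose(); x=np.array([.99,.141,0])
    v=np.array([-205.7,61.7])+1000*np.array([(p-[.4598,-.1117,.1658])@x,(p-[.4598,-.1117,.1658])[2]])
    print("est bar",v,"r",np.hypot(*v),"lid",np.arctan2(v[1],-v[0])-.2111,"F",st()["force"].round(1))
def pred(d,th,xh,nh,yh):
    "point on lid: xh mm from hinge toward front, nh above plate base, yh along case y"
    c,s=np.cos(th),np.sin(th); a=(-xh*c+nh*s)/1000; h=(xh*s+nh*c)/1000
    ex=np.array([.99,.141,0]);ey=np.array([-.141,.99,0])
    return proj(d,np.array([.664,-.0826,.110])+a*ex+yh/1000*ey+np.array([0,0,h]))
E
python3 - <<'E'
from h import *
est()
d=cam("side");cv2.imwrite(f"pics/side16.png",cv2.resize(d["image"][130:310,200:440],(800,600)))
for th in(.85,.95,1.05):print(th,[((pred(d,th,190,20,y)-[200,130])*3.333).round() for y in(130,-130)])
E
```

```text
t: 20.85
tool_pos: [0.5883, -0.0936, 0.305]
orientation: [-1.272, 1.104, -1.106]
force: [-1.5, -3.0, 6.1]
opening: 0.0113
est bar [-75.98208282 200.879448  ] r 214.76924718940035 lid 0.9980818656934836 F [-1.5 -3.   6.1]
0.85 [array([377., 196.]), array([476.,  64.])]
0.95 [array([354., 179.]), array([456.,  50.])]
1.05 [array([330., 164.]), array([436.,  37.])]
```

View pics/side16.png

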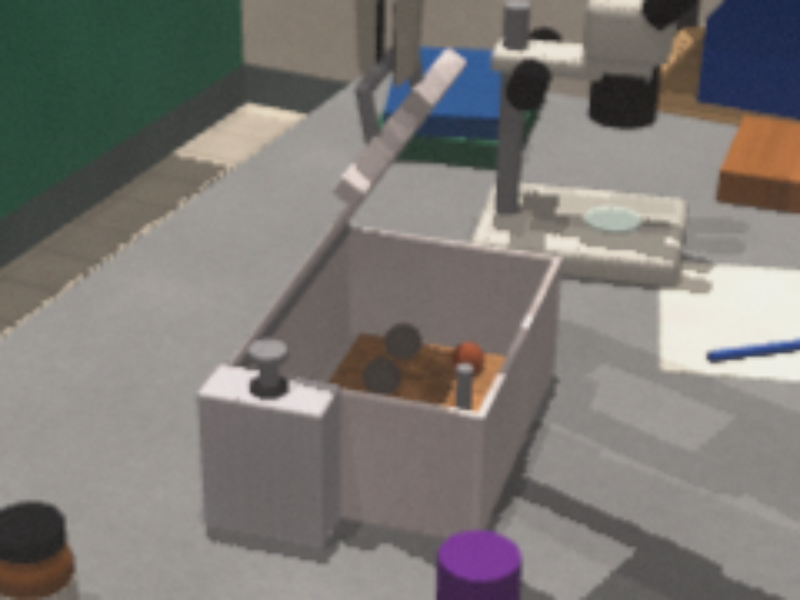

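The lid stands at about 0.97–1.0 rad: the rim corner at (352,168) fits the 0.95–1.05 predictions. I'll lower it to about 0.72.

```bash
python3 -m inch '[[[0,2.8,-6.9,0,0,0],[0,3.0,-6.8,0,0,0],[0,3.3,-6.8,0,0,0],[0,4.5,-8.2,0,0,0],[0,4.7,-8.1,0,0,0],[0,4.8,-7.3,0,0,0],[0,5,-7,0,0,0],[0,0,0,0,0,0]]]'
python3 -m inch '[[[0,0,0,0,0,0],[0,0,0,0,0,0],[0,0,0,0,0,0],[0,0,0,0,0,0]]]'
python3 - <<'E'
from h import *
est()
d=cam("side");cv2.imwrite(f"pics/side17.png",cv2.resize(d["image"][130:310,200:440],(800,600)))
for th in(.62,.72,.82):print(th,[((pred(d,th,190,20,y)-[200,130])*3.333).round() for y in(130,-130)])
t=cam("top");cv2.imwrite("pics/top17.png",t["image"])
E
```

```text
t: 21.9
tool_pos: [0.5363, -0.1004, 0.2754]
orientation: [-1.273, 1.106, -1.103]
force: [0.5, -0.3, -1.3]
opening: 0.0115
t: 22.4
tool_pos: [0.5373, -0.1003, 0.2762]
orientation: [-1.272, 1.105, -1.104]
force: [-0.0, 0.6, -0.9]
opening: 0.0115
est bar [-127.33561524  172.09519758] r 214.08203085997891 lid 0.7226816853212534 F [-0.   0.6 -0.9]
0.62 [array([423., 243.]), array([514., 104.])]
0.72 [array([404., 222.]), array([498.,  86.])]
0.82 [array([384., 202.]), array([481.,  69.])]
```

View pics/side17.png

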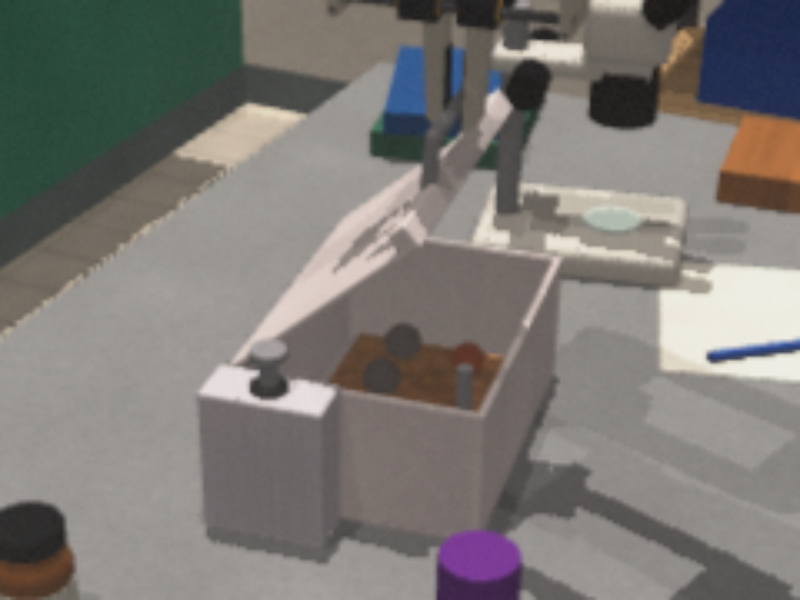

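View pics/top17.png

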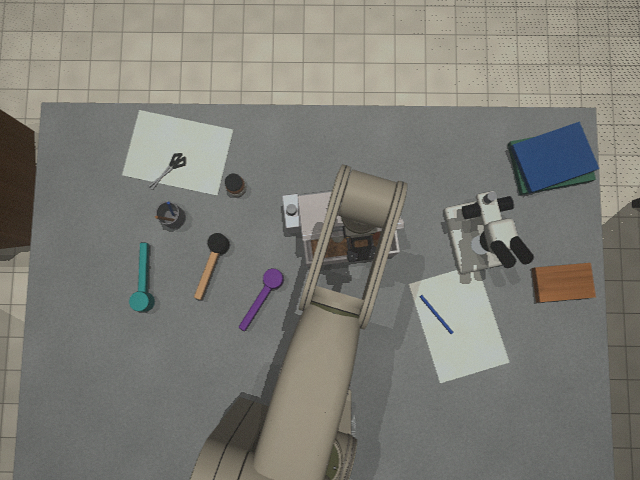

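The rim corner at about (407,210) and the tool position both give a lid angle of about 0.72–0.75 rad. The arm is steady, the mallet stands on the bench and the bystanders haven't moved, so I'm handing in.

```bash
python3 - <<'E'
from h import *
est(); print(st()["dq"].round(4)); print(robot.close_job())
E
```

```text
est bar [-127.36137326  172.05356059] r 214.0638855788771 lid 0.722469263499766 F [ 1.   2.8 -2.5]
[-0.0011  0.0006 -0.0002  0.0003  0.0026 -0.0005]
the job is handed in; nothing more can be done
None
```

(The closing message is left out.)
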